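# Press a tea cake: tray in, screw down to contact, half a turn more

### The job

Slide the loaded tray fully home under the bench screw press and leave the tea cake lying in it. Then wind the crank clockwise (seen from above) until you feel the platen take hold of the cake, and from there give it half a turn more and no further, or the cake is crushed. Let go and leave the press clamped, and do not disturb the things lying around it.

Things in the scene. Friction and masses are not known exactly. Their poses are not given: they have to be found in the camera images.
- press: Base of the bench screw press: grey plate 210 x 300 x 20 mm fixed to the table, two 22 mm columns 172 mm tall at its x = +-85 mm. Origin: on the screw's vertical axis at table height; z up. The tray slides in along its -y and sticks out at its +y side at first. A grey crosshead 215 x 55 mm (x, y) joins the columns at 125 to 171 mm height; its set height differs by up to 6 mm.
- tray (a joint): Slide of the tray: 0 = out (start), 0.100 m = fully home against its stop, the cake then under the platen. Friction about 3 N; stays where left.
- tray_handle (a point): Top centre of the tray's upright push plate: 56 mm wide (press x), 12 mm thick (press y), foot 22 mm and top 72 mm above the table. It stands 135 mm in press +y from the tray's centre, joined by a flat bar 30 mm wide. The tray is of aluminium, open, 114 mm square with an 18 mm rim, floor 27 mm above the table.
- cake: Round paper-wrapped tea cake, 100 mm across, 24 mm thick, 0.2 kg, loose in the tray; origin at the centre of its underside, z up. The platen above is spring-loaded: it yields only when the cake pushes back with 84 N, then 1 mm per 4 N more (32 N more over half a turn).
- knob_grip (a point): On the axis of the crank's upright black knob, 20 mm below its top, 26 mm above its foot. Knob 22 mm in diameter, 46 mm tall; spins freely on the crank arm, so the hand need not turn with it. Circles the screw axis at 60 mm radius and constant height, 0.21 m above the table. The flat arm is 22 mm wide, with a round counterweight 58 mm beyond the axis.
- loose_cake: Bystander: another tea cake lying on the table, 100 mm across. Origin at the centre of its underside.
- scissors: Bystander: scissors with black handles lying on the table, 160 mm long.
- brush: Bystander: hand brush lying on the table.
- tub: Bystander: round wooden tub, 150 mm across, 120 mm tall.
- head: Grey crosshead, 125 to 165 mm above this origin, which lies on the screw axis, 0 to 6 mm above the table. Carries crank, screw and steel platen (84 mm across). Clockwise from above lowers the platen 16 mm a turn; it starts 5 to 18 mm above the cake (0.3 to 1.1 turns).
- crank_hub (a point): Top of the crank's hub, on the screw axis. Forces at the knob: free, about 6.3 N of dry friction either way. At contact a quick step: 3.6 N more to wind on and 3.6 N less to pull back, then each changes 1.4 N further over half a turn. The screw stays when let go (friction beats the springs). When the hand stops, the knob force rests anywhere between the two.
There are look-alikes about, which are no part of the job. What is shaped like the cake but blue is not meant.

How it is judged:
By the outcome, as a careful person would: the job done as asked, in the order asked, and still so for the second after the job is handed in, with the robot touching nothing.
It also fails if it takes over 72 s, if anything falls off the work surface, if the arm or the gripper's body presses on something with over 40 N, if the wrist force passes 120 N, or if a joint passes its speed limit or range.

### The arm

A 7-joint arm with a two-finger parallel gripper is mounted at the origin on the work surface. World frame = base frame: x ahead of the robot, y to its left, z up, the work surface at z = 0. Lengths are in m, angles in rad, forces in N, time in s.
With the tool pointing down it reaches from about 0.4 to 0.85 m from the base axis. Payload 10.4 kg.
Tool frame: the origin (TCP) lies at the very end of the fingers, on their centre line; the grasp point (between the pads) lies 19 mm behind it; z points along the fingers, y is the line along which they close (so a half turn about z gives the same grasp; the last joint's range is limited). The gripper opens to 87 mm and grips with 3 to 60 N. Pads are 19 mm wide; open, the fingers measure 117 mm over their backs; the gripper's body (75 mm by 190 mm) begins 51 mm behind the grasp point.
Start: joints at [-1.293, 0.332, -0.065, 1.46, 0.022, 1.35, -0.088], TCP at [0.185, 0.597, 0.187] pointing down, gripper open.
Joint ranges: [-2.6, 2.6], [-0.5, 2.12], [-1.47, 1.34], [0.16, 2.42], [-1.27, 4.41], [0.06, 2.06], [-2.6, 2.6]. Speed limits (rad/s): [2.22, 2.22, 2.79, 2.79, 3.14, 3.14, 3.14].

### API

Orientations are given as a unit quaternion [x, y, z, w].
In Python, from bench import r gives the robot as it stands.
- The arm moves only by the shell command python3 -m crank 'ROWS' [FORCE]. ROWS is JSON, a list that holds one entry, the list of rows, each a list of 5 numbers: the shift along the tool's x, y, z in mm, then the turn about the tool's z in degrees, then the opening, from -1 (shut) to 1 (fully open). A call has 1 to 20 rows; each row is the pose to reach, as a shift and turn from the pose commanded when the call began, along the tool's axes at that moment; what a row does not reach only later rows make up. A row lasts 1/10 s, in which the tool goes at most 50 mm and 8.59 degrees, less where a joint would pass 70% of its speed; a pose out of reach is approached as far as the arm can. A call with a gripper value outside its range is refused whole. The fingers move at their own pace and stop on an object; FORCE is the grip in N (left out, the last holds). Time passes only in rows, so rows that repeat a pose let the fingers close. It gives the time, the measured TCP pose, the force, the opening and the grip force at its end, in the units of the state.
- r.read_state(): the state, without advancing time (a new reading comes with each control period).
- r.camera(name): name is "scene" or "top"; returns a dict with "image" (384x512x3 uint8, red, green, blue), "vfov" (degrees; the focal length in pixels is half the picture's height over the tangent of half this angle, whatever the lens; pixels are square), "cx", "cy" (the principal point, pixels), "eye" and "attitude" of the camera in the world. Camera axes: x right, y down, z forward; pixel columns grow to the right and rows downward; lengths in m; the calibration is good to about 2 mm. A picture is of the moment at which its call begins. There is no depth.
- r.close_job(): hands the job in; it is judged then, once.
The state is a dict: "time": time; "joint_positions": joint angles; "joint_vel": joint speeds; "joint_torque": joint torques, N m; "ee_pos": TCP position; "eef_rot": TCP orientation; "ft_force": force on the tool from outside, world axes, zero at the start; "torque": the same for the moment, N m; "width": finger opening in m; "grip_force": force on a finger pad.
Only numpy, scipy, OpenCV 4.12 (cv2) and the standard library are available. Lean on these libraries where they do the work, as an engineer would, in place of code of your own. Each camera call takes 0.05 s, during which the arm holds its last target. There are 200 camera calls.

## Working session

There is one attempt and no reset: what is moved stays moved. The work goes in short steps, Python scripts to look and compute and a shell command to move; the robot and the scene stay as the last step left them, time stands still between calls to the robot, and variables do not carry over. Pictures are saved under pics/ and viewed, at most 10 in all, crops included, and the job is handed in when it is done.

```bash
ls; mkdir -p pics
python3 - <<'E'
from bench import r
import cv2,pickle
for n in("scene","top"):
    c=r.camera(n); cv2.imwrite(f"pics/{n}0.png",c["image"][:,:,::-1]); pickle.dump(c,open(f"{n}0.pkl","wb"))
    print(n,c["vfov"],c["cx"],c["cy"],c["eye"],c["attitude"])
s=r.read_state(); print(s)
E
```

```text
pics
scene 56.08995357759717 255.29445668555886 188.96246904706857 [0.99780832 0.22822157 0.98723565] [ 0.53509128  0.80046659 -0.22759491 -0.14536547]
top 54.46345086931274 255.66480252931012 197.65234170540404 [0.35024413 0.04469765 1.09714981] [-0.69652507  0.71239563 -0.06927297  0.05046333]
{'time': 0.1, 'joint_positions': array([-1.29260602,  0.33280236, -0.06471525,  1.46087057,  0.0215894 ,
        1.34990782, -0.08850991]), 'joint_vel': array([ 0.00018531, -0.00311992,  0.0020901 , -0.0015912 , -0.00105478,
        0.00044709, -0.00015515]), 'joint_torque': array([ 3.25216992e-03, -6.24531126e+01,  2.58420833e-02, -3.90726328e+01,
       -6.14264351e-02,  3.65126110e-02,  5.23266363e-05]), 'ee_pos': array([0.18504594, 0.59655646, 0.18623119]), 'eef_rot': array([ 1.49818095e-01,  9.88713366e-01, -6.42178205e-04, -7.49463323e-05]), 'ft_force': array([ 0.26301087,  0.47556074, -1.15909476]), 'torque': array([-0.0091866 ,  0.06354286,  0.0376947 ]), 'grip_force': 0.0, 'width': 0.08687502882624135}
```

View pics/scene0.png

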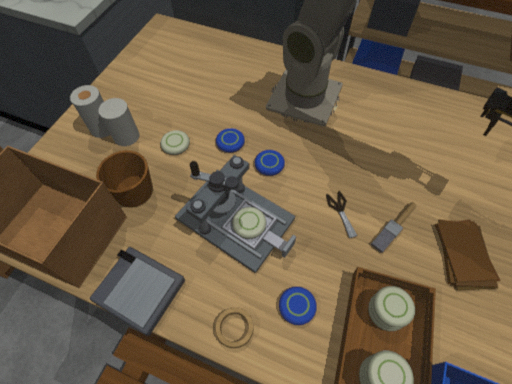

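View pics/top0.png

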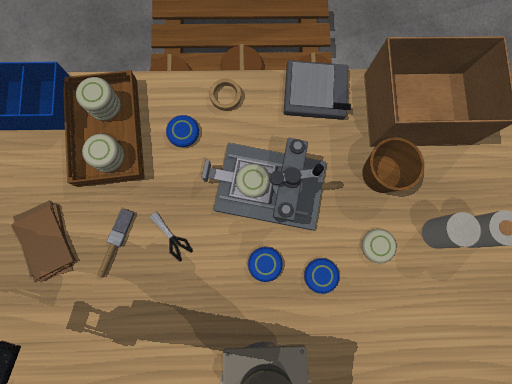

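The arm's cake is the green-white one in the tray (top 252,180). Look-alikes are the loose cake (380,246), the stacked ones in the box (98,92 and 103,152), and the blue ones (183,131), (265,264) and (322,276). The push plate is near top (207,171), the hub near (292,177) and the knob near (318,170). Next, close crops.

Run:
```python
import cv2,numpy as np
a=cv2.imread("pics/top0.png")[130:235,195:350]; b=cv2.imread("pics/scene0.png")[148:272,170:300]
a=cv2.resize(a,None,fx=5,fy=5,interpolation=cv2.INTER_CUBIC); b=cv2.resize(b,None,fx=4.8,fy=4.8,interpolation=cv2.INTER_CUBIC)
cv2.imwrite("pics/top0c.png",a); cv2.imwrite("pics/scene0c.png",b); print(a.shape,b.shape)
```

```text
(525, 775, 3) (595, 624, 3)
```

View pics/top0c.png

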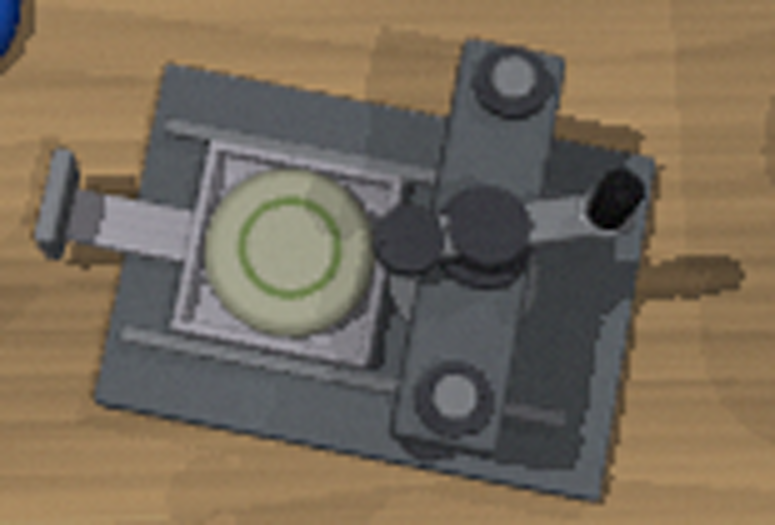

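View pics/scene0c.png

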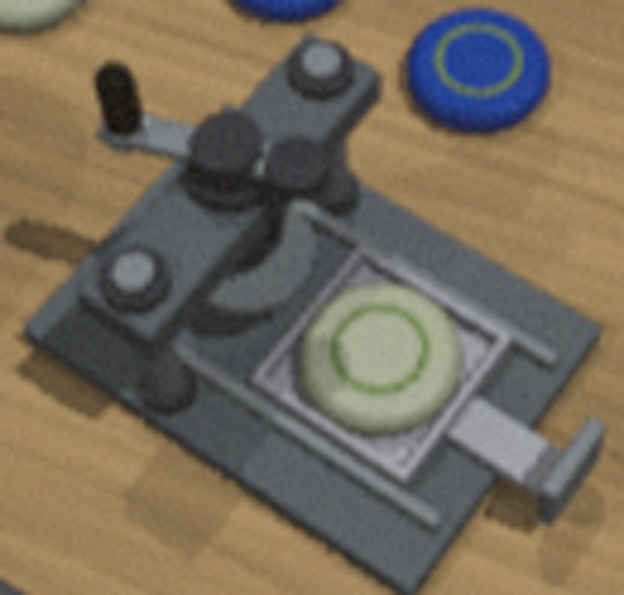

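Crops: tray, green-white cake and push plate are clear. Plate corners are sharp in both views; the knob top is at about crop (622,185) in top and (115,75) in scene. Now a joint fit of the press pose and crank angle.

```bash
cat > h.py <<'E'
import numpy as np,pickle
from scipy.spatial.transform import Rotation as R
from scipy.optimize import least_squares
def proj(c,P):
    p=R.from_quat(c["attitude"]).inv().apply(np.atleast_2d(P)-c["eye"])
    f=192/np.tan(np.radians(c["vfov"]/2)); return p[:,:2]/p[:,2:]*f+[c["cx"],c["cy"]]
E
python3 - <<'E'
from h import *
T,S=[pickle.load(open(n+"0.pkl","rb")) for n in("top","scene")]
t=lambda u,v:(195+u/5-.4,130+v/5-.4); s=lambda u,v:(170+u/4.8-.4,148+v/4.8-.4)
Rz=lambda a:np.array([[np.cos(a),-np.sin(a),0],[np.sin(a),np.cos(a),0],[0,0,1]])
# x: px,py,yaw,crank ang, knob top z, hub z, handle y
def obs(x):
    px,py,w,k,kz,hz,hy,cy=x
    A=Rz(w); o=np.array([px,py,0]); W=lambda *p:A@np.array(p)+o
    kn=W(.06*np.cos(k),.06*np.sin(k),kz); kf=kn-[0,0,.046]; hub=W(0,0,hz)
    return [(T,W(.105,.15,.02),t(165,63)),(T,W(.105,-.15,.02),t(655,158)),(T,W(-.105,-.15,.02),t(603,500)),(T,W(-.105,.15,.02),t(97,402)),
     (S,W(.105,-.15,.02),s(30,335)) if 0 else (S,W(.105,.15,.02),s(410,590)),(S,W(-.105,.15,.02),s(600,328)),(S,W(.105,-.15,.02),s(28,335)),
     (T,W(.085,0,.172),t(516,76)),(T,W(-.085,0,.172),t(455,396)),(S,W(.085,0,.172),s(132,272)),(S,W(-.085,0,.172),s(321,62)),
     (T,W(.028,hy,.072),t(65,150)),(T,W(-.028,hy,.072),t(42,250)),(S,W(.028,hy,.072),s(548,478)),(S,W(-.028,hy,.072),s(600,427)),
     (T,kn,t(626,182)),(S,kn,s(114,75)),(T,kf,t(604,216)),(S,kf,s(122,124)),(T,hub,t(490,222)),(S,hub,s(227,143)),
     (T,W(0,cy,.051),t(290,247)),(S,W(0,cy,.051),s(380,348))]
f=lambda x:np.concatenate([proj(c,P)[0]-q for c,P,q in obs(x)])
best=None
for w in(-.2,):
  for k in np.arange(0,6.3,.8):
    q=least_squares(f,[.5,0,w,k,.23,.2,.235,.1],loss="soft_l1"); 
    if best is None or q.cost<best.cost: best=q
print(best.x.round(4),np.degrees(best.x[2:4])); print(f(best.x).reshape(-1,2).round(1).tolist())
x=best.x;o=obs(x)
print("handle",(o[11][1]+o[12][1])/2,"knobtop",o[15][1],"hub",o[19][1],"cake",o[21][1])
E
```

```text
[ 0.5647 -0.0695 -0.1949  4.9846  0.2403  0.2009  0.229   0.0935] [-11.16872537 285.59553911]
[[12.2, 2.4], [12.8, 0.5], [13.7, 1.1], [13.0, 3.0], [-10.9, -6.4], [-11.1, -7.2], [-12.5, -5.9], [-3.3, -1.2], [-1.4, -1.1], [1.4, 2.5], [0.2, 1.3], [-0.5, 0.3], [0.3, -0.6], [-0.0, 3.0], [-0.2, -2.3], [-2.1, 0.2], [0.3, -0.2], [-1.1, -1.9], [1.3, -0.4], [-1.8, -1.5], [0.3, 0.1], [-0.1, 0.2], [-0.4, 0.8]]
handle [0.60907608 0.1551696  0.072     ] knobtop [ 0.56935749 -0.12927736  0.24033485] hub [ 0.56472635 -0.06945635  0.20085298] cake [0.58282984 0.02223559 0.051     ]
```

Run:
```python
from h import *
T,S=[pickle.load(open(n+"0.pkl","rb")) for n in("top","scene")]
t=lambda u,v:(195+u/5-.4,130+v/5-.4); s=lambda u,v:(170+u/4.8-.4,148+v/4.8-.4)
Rz=lambda a:np.array([[np.cos(a),-np.sin(a),0],[np.sin(a),np.cos(a),0],[0,0,1]])
def obs(x):
    px,py,w,k,kz,hz,hy,cy,b=x
    A=Rz(w); o=np.array([px,py,0]); W=lambda *p:A@np.array(p)+o
    kn=W(.06*np.cos(k),.06*np.sin(k),kz); kf=kn-[0,0,.046]; hub=W(0,0,hz)
    return [(T,W(.105,.15+b,.02),t(165,63)),(T,W(.105,b-.15,.02),t(655,158)),(T,W(-.105,b-.15,.02),t(603,500)),(T,W(-.105,b+.15,.02),t(97,402)),
     (S,W(.105,.15+b,.02),s(410,590)),(S,W(-.105,b+.15,.02),s(600,328)),(S,W(.105,b-.15,.02),s(28,335)),
     (T,W(.085,0,.172),t(516,76)),(T,W(-.085,0,.172),t(455,396)),(S,W(.085,0,.172),s(132,272)),(S,W(-.085,0,.172),s(321,62)),
     (T,W(.028,hy,.072),t(65,150)),(T,W(-.028,hy,.072),t(42,250)),(S,W(.028,hy,.072),s(548,478)),(S,W(-.028,hy,.072),s(600,427)),
     (T,kn,t(626,182)),(S,kn,s(114,75)),(T,kf,t(604,216)),(S,kf,s(122,124)),(T,hub,t(490,222)),(S,hub,s(227,143)),
     (T,W(0,cy,.051),t(290,247)),(S,W(0,cy,.051),s(380,348))]
f=lambda x:np.concatenate([proj(c,P)[0]-q for c,P,q in obs(x)])
best=min((least_squares(f,[.5,0,-.2,k,.23,.2,.235,.1,0],loss="soft_l1") for k in np.arange(0,6.3,.8)),key=lambda q:q.cost)
print(best.x.round(4),np.degrees(best.x[2:4])); print(f(best.x).reshape(-1,2).round(1).tolist())
o=obs(best.x)
print("handle",(o[11][1]+o[12][1])/2,"knobtop",o[15][1],"hub",o[19][1],"cake",o[21][1])
```

```text
[ 0.5611 -0.0742 -0.2095  5.0403  0.2351  0.1943  0.2346  0.0987  0.0443] [-12.00604335 288.79061047]
[[-0.1, 0.2], [0.3, -0.3], [-0.3, 0.2], [-0.7, 0.6], [0.1, 0.9], [0.3, -0.6], [-2.2, -0.9], [-0.9, 0.2], [0.1, 0.2], [-0.0, 0.5], [-0.5, -0.0], [-0.3, 0.0], [0.1, -1.0], [-0.2, 3.2], [-0.2, -1.9], [-0.6, 1.2], [-0.8, 0.1], [0.3, -1.0], [0.3, -0.1], [-0.2, 0.5], [-0.5, -0.2], [-0.1, 0.6], [-0.3, 0.4]]
handle [0.60992516 0.15522721 0.072     ] knobtop [ 0.56821217 -0.13382512  0.23506042] hub [ 0.56112398 -0.07424528  0.19433853] cake [0.58166343 0.02233514 0.051     ]
```

Fit residuals are sub-pixel nearly everywhere, and the handle sits at 0.2346 m (expected 0.235), so I trust it. Moving behind the push plate with fingers shut and their closing line along press x.

```bash
python3 -m crank '[[[-40,-20,0,8,-1],[-80,-39,0,16,-1],[-120,-59,0,24,-1],[-160,-78,0,32,-1],[-200,-98,0,40,-1],[-240,-118,0,48,-1],[-280,-137,0,56,-1],[-320,-157,0,64,-1],[-360,-176,0,72,-1],[-400,-196,0,78,-1],[-440,-215,0,82,-1],[-480,-235,0,85,-1],[-510,-250,0,85,-1],[-533,-261,0,85,-1],[-533,-261,0,85,-1],[-533,-261,0,85,-1],[-533,-261,0,85,-1]]]' 20
```

```text
time: 1.8
ee_pos: [0.6161, 0.1911, 0.1867]
eef_rot: [0.778, 0.628, -0.0, -0.0]
ft_force: [-0.2, -0.2, -0.4]
width: 0.0003
grip_force: 0.0
```

```bash
python3 -m crank '[[[0,0,40,0,-1],[0,0,80,0,-1],[0,0,120,0,-1],[0,0,141,0,-1],[0,0,141,0,-1],[0,0,141,0,-1]]]'
python3 -m crank '[[[-8,0,0,0,-1],[-14,0,0,0,-1],[-19,0,0,0,-1],[-24,0,0,0,-1],[-30,0,0,0,-1],[-36,0,0,0,-1],[-42,0,0,0,-1],[-48,0,0,0,-1],[-54,0,0,0,-1],[-60,0,0,0,-1]]]'
python3 -m crank '[[[-6,0,0,0,-1],[-12,0,0,0,-1],[-18,0,0,0,-1],[-24,0,0,0,-1],[-30,0,0,0,-1],[-36,0,0,0,-1],[-41,0,0,0,-1],[-46,0,0,0,-1],[-48,0,0,0,-1],[-50,0,0,0,-1]]]'
python3 - <<'E'
from bench import r
import cv2
c=r.camera("top"); a=c["image"][130:235,195:350,::-1]
cv2.imwrite("pics/p1.png",cv2.resize(a,None,fx=5,fy=5,interpolation=cv2.INTER_CUBIC))
E
```

```text
time: 2.4
ee_pos: [0.6168, 0.1908, 0.0468]
eef_rot: [0.778, 0.628, 0.0, -0.0]
ft_force: [0.7, 1.3, -0.5]
width: 0.0006
grip_force: 0.0
time: 3.4
ee_pos: [0.6041, 0.1307, 0.0459]
eef_rot: [0.778, 0.628, 0.0, -0.0]
ft_force: [-0.8, -0.0, 0.1]
width: 0.0007
grip_force: 0.0
time: 4.4
ee_pos: [0.5936, 0.0822, 0.0459]
eef_rot: [0.778, 0.628, 0.0, -0.0]
ft_force: [-0.1, -0.1, 0.5]
width: 0.0008
grip_force: 0.0
```

View pics/p1.png

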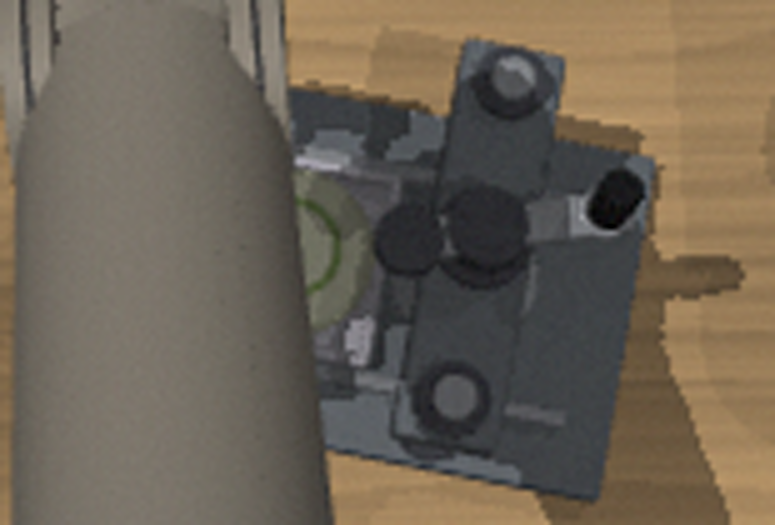

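The tray seems not to have moved (cake edge still at 370) and there is no force. Looking from the other camera.

Run:
```python
from bench import r
from h import *
import cv2
c=r.camera("scene"); a=c["image"][138:282,170:320,::-1]
cv2.imwrite("pics/p2.png",cv2.resize(a,None,fx=4,fy=4,interpolation=cv2.INTER_CUBIC))
s=r.read_state();print(s["ee_pos"],s["ft_force"],(proj(c,s["ee_pos"])-[170,138])*4)
```

```text
[0.59360658 0.08213988 0.04595302] [-0.12700104  0.18995001 -0.22237617] [[384.77786908 375.9452156 ]]
```

View pics/p2.png

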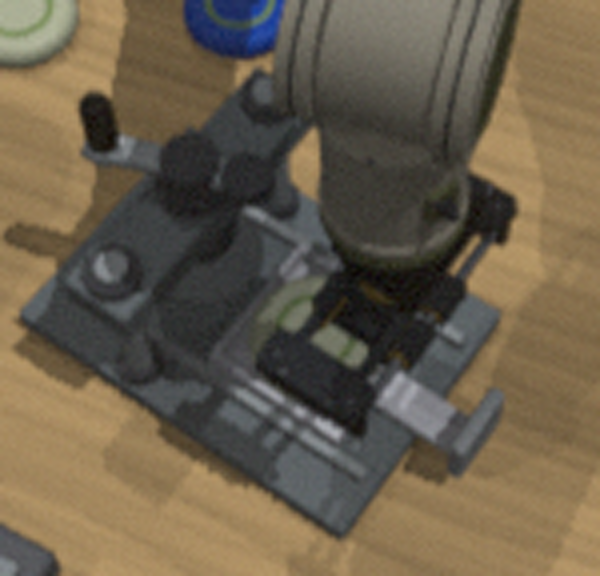

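Run:
```python
from bench import r
from h import *
import cv2
c=r.camera("scene");s=r.read_state();q=R.from_quat(s["eef_rot"])
for p in [(0,0,0),(0,.0435,0),(0,-.0435,0),(0,.058,0),(0,-.058,0),(0,0,-.07),(0,.095,-.07),(0,-.095,-.07),(0,0,-.15)]:
    print(p,((proj(c,s["ee_pos"]+q.apply(p))-[170,138])*4).round(0))
print(s["width"],s["joint_positions"].round(3))
c0=pickle.load(open("scene0.pkl","rb"))
print(proj(c0,[.185,.597,.187]))
cv2.imwrite("pics/p3.png",np.hstack([cv2.resize(c0["image"][80:150,442:512,::-1],None,fx=5,fy=5),cv2.resize(c["image"][195:265,225:295,::-1],None,fx=6,fy=6)[:350]]))
```

```text
(0, 0, 0) [[385. 376.]]
(0, 0.0435, 0) [[350. 423.]]
(0, -0.0435, 0) [[419. 331.]]
(0, 0.058, 0) [[338. 439.]]
(0, -0.058, 0) [[430. 316.]]
(0, 0, -0.07) [[387. 332.]]
(0, 0.095, -0.07) [[304. 442.]]
(0, -0.095, -0.07) [[463. 232.]]
(0, 0, -0.15) [[389. 275.]]
0.0009032733299311671 [-0.564  0.412  0.435  1.713 -0.195  1.059 -0.279]
[[495.41688056 150.13532944]]
```

View pics/p3.png

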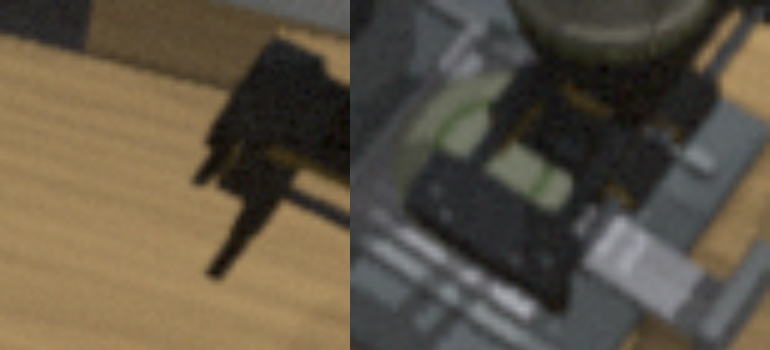

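The picture shows the fingers straddling: they stand apart (near tip ~(367,428), far ~(413,355) in the p2 crop) although the width reads 0. They passed either side of the plate, leaving the tray untouched. I'll lift clear and try both gripper commands, with pictures.

```bash
cat > snap.py <<'E'
import sys,pickle
from bench import r
n=sys.argv[1]; c=r.camera("scene"); t=r.camera("top"); pickle.dump((c,t,r.read_state()),open(n+".pkl","wb"))
E
python3 -m crank '[[[0,0,-40,0,-1],[0,0,-80,0,-1],[0,0,-120,0,-1],[20,0,-140,0,-1],[60,0,-140,0,-1],[100,0,-140,0,-1],[120,0,-140,0,-1],[120,0,-140,0,-1],[120,0,-140,0,-1]]]'; python3 snap.py g1
python3 -m crank '[[[0,0,0,0,1],[0,0,0,0,1],[0,0,0,0,1],[0,0,0,0,1],[0,0,0,0,1],[0,0,0,0,1],[0,0,0,0,1],[0,0,0,0,1]]]'; python3 snap.py g2
python3 - <<'E'
from h import *
import cv2
im=[]
for n in("g1","g2"):
    c,t,s=pickle.load(open(n+".pkl","rb")); u,v=proj(c,s["ee_pos"])[0].astype(int); print(u,v)
    im.append(cv2.resize(np.ascontiguousarray(c["image"][v-45:v+25,u-40:u+40,::-1]),None,fx=5,fy=5,interpolation=cv2.INTER_CUBIC))
cv2.imwrite("pics/g.png",np.hstack(im))
E
```

```text
time: 5.45
ee_pos: [0.619, 0.1989, 0.1856]
eef_rot: [0.778, 0.628, -0.0, 0.0]
ft_force: [0.3, -1.0, -0.5]
width: 0.0006
grip_force: 0.0
time: 6.35
ee_pos: [0.619, 0.1996, 0.1859]
eef_rot: [0.778, 0.628, 0.0, -0.0]
ft_force: [-0.2, 0.4, -0.0]
width: 0.0562
grip_force: 0.0
307 233
308 233
```

View pics/g.png

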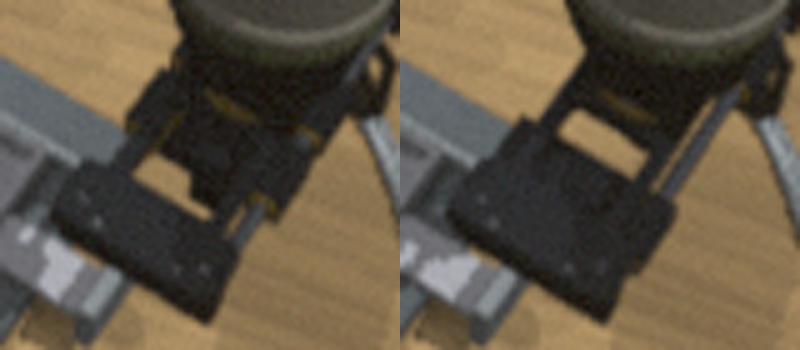

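Ambiguous: at −1 there are two separate black blocks, and mid-motion towards +1 they seem merged. I'll take the end states at full opening and full closing and overlay projected tool points.

```bash
python3 -m crank '[[[0,0,0,0,1],[0,0,0,0,1],[0,0,0,0,1],[0,0,0,0,1],[0,0,0,0,1],[0,0,0,0,1]]]' | grep -E "time|width"; python3 snap.py g3
python3 - <<'E'
from h import *
import cv2
im=[]
for n in("g1","g3"):
    c,t,s=pickle.load(open(n+".pkl","rb")); u,v=proj(c,s["ee_pos"])[0].astype(int); k=7
    a=cv2.resize(np.ascontiguousarray(c["image"][v-48:v+32,u-28:u+28,::-1]),None,fx=k,fy=k,interpolation=cv2.INTER_CUBIC)
    a=cv2.convertScaleAbs(a,alpha=1.6,beta=20)
    q=R.from_quat(s["eef_rot"])
    for p,col in [((0,0,0),(0,0,255)),((0,.0435,0),(0,255,0)),((0,-.0435,0),(255,0,0)),((0,.095,-.07),(0,255,255)),((0,-.095,-.07),(255,255,0))]:
        w=((proj(c,s["ee_pos"]+q.apply(p))[0]-[u-28,v-48])*k).astype(int); cv2.circle(a,tuple(map(int,w)),4,col,-1)
    im.append(a)
o=np.hstack(im); print(o.shape); cv2.imwrite("pics/g3.png",o)
E
```

```text
time: 7.05
width: 0.0867
(560, 784, 3)
```

View pics/g3.png

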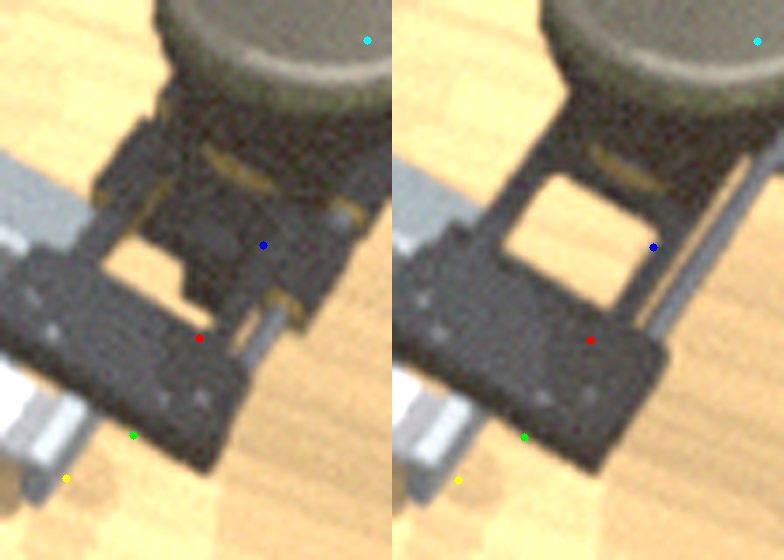

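The picture settles one thing: the big blocks are the gripper's fixed ends, and the inner carriages are together at −1 (left) and apart at +1 (right), so −1 is shut. The fingers therefore seem to have passed over the plate, so the real tip height is in doubt. I'll probe the table at this clear spot.

```bash
python3 -m crank '[[[0,0,40,0,-1],[0,0,80,0,-1],[0,0,120,0,-1],[0,0,150,0,-1],[0,0,165,0,-1],[0,0,170,0,-1],[0,0,174,0,-1],[0,0,176,0,-1],[0,0,176,0,-1],[0,0,176,0,-1],[0,0,176,0,-1]]]'
for i in 1; do python3 -m crank '[[[0,0,2,0,-1],[0,0,4,0,-1],[0,0,4,0,-1]]]'; python3 -m crank '[[[0,0,2,0,-1],[0,0,4,0,-1],[0,0,4,0,-1]]]'; done
```

```text
time: 8.25
ee_pos: [0.6194, 0.1997, 0.0107]
eef_rot: [0.778, 0.628, 0.001, 0.0]
ft_force: [0.0, 0.4, -0.1]
width: 0.0071
grip_force: 0.0
time: 8.55
ee_pos: [0.6187, 0.1995, 0.0055]
eef_rot: [0.778, 0.628, -0.0, -0.0]
ft_force: [-0.7, -0.1, -1.4]
width: 0.0003
grip_force: 0.0
time: 8.85
ee_pos: [0.6188, 0.1994, 0.0015]
eef_rot: [0.778, 0.628, -0.0, -0.0]
ft_force: [0.0, 0.3, -0.8]
width: 0.0002
grip_force: 0.0
```

```bash
python3 -m crank '[[[0,0,2,0,-1],[0,0,2,0,-1]]]' | grep -E "pos|force"; python3 -m crank '[[[0,0,2,0,-1],[0,0,2,0,-1]]]'| grep -E "pos|force"; python3 snap.py g4
python3 - <<'E'
from h import *
import cv2
c,t,s=pickle.load(open("g4.pkl","rb"));c0=pickle.load(open("scene0.pkl","rb"));t0=pickle.load(open("top0.pkl","rb"))
u,v=proj(c,s["ee_pos"])[0].astype(int); print(u,v,proj(t,s["ee_pos"]))
a=cv2.resize(np.ascontiguousarray(c["image"][v-50:v+35,u-50:u+30,::-1]),None,fx=6,fy=6,interpolation=cv2.INTER_CUBIC)
a=cv2.convertScaleAbs(a,alpha=1.6,beta=20); q=R.from_quat(s["eef_rot"])
cv2.imwrite("pics/g4.png",a)
E
```

```text
ee_pos: [0.6189, 0.1995, -0.0003]
ft_force: [0.0, -0.5, -0.4]
grip_force: 0.0
ee_pos: [0.6189, 0.1995, -0.0024]
ft_force: [-0.1, 0.4, 0.6]
grip_force: 0.0
300 260 [[193.12538724 172.44315261]]
```

```bash
python3 -m crank '[[[8,0,0,0,-1],[15,0,0,0,-1],[15,0,0,0,-1],[15,0,2,0,-1],[15,0,4,0,-1]]]' | grep -E "time|pos|ft"; python3 -m crank '[[[0,0,2,0,-1],[0,0,4,0,-1]]]'| grep -E "pos|ft"; python3 -m crank '[[[0,0,2,0,-1],[0,0,4,0,-1]]]'| grep -E "pos|ft"
```

```text
time: 9.85
ee_pos: [0.6222, 0.214, -0.0062]
ft_force: [0.3, 0.1, 0.5]
ee_pos: [0.6221, 0.2139, -0.0103]
ft_force: [-1.3, 0.6, -1.8]
ee_pos: [0.6222, 0.2141, -0.0143]
ft_force: [-0.4, -1.2, 0.3]
```

```bash
for i in 1; do python3 -m crank '[[[0,0,2,0,-1],[0,0,4,0,-1]]]'| grep -E "pos|ft"; python3 -m crank '[[[0,0,2,0,-1],[0,0,4,0,-1]]]'| grep -E "pos|ft"; python3 -m crank '[[[0,0,2,0,-1],[0,0,3,0,-1]]]'| grep -E "pos|ft"; done
```

```text
ee_pos: [0.6222, 0.2142, -0.0182]
ft_force: [-0.1, -0.5, -1.4]
ee_pos: [0.6222, 0.2142, -0.0222]
ft_force: [-0.5, 0.8, 0.6]
ee_pos: [0.6221, 0.2142, -0.0253]
ft_force: [0.1, -0.6, -0.4]
```

```bash
python3 -m crank '[[[0,0,2,0,-1],[0,0,3,0,-1]]]'| grep -E "pos|ft"; python3 -m crank '[[[0,0,1,0,-1],[0,0,2,0,-1]]]'| grep -E "pos|ft"
```

```text
ee_pos: [0.6222, 0.2142, -0.0283]
ft_force: [0.5, 0.1, 0.5]
ee_pos: [0.6222, 0.2142, -0.0301]
ft_force: [0.7, 0.1, 0.8]
```

```bash
python3 -m crank '[[[0,0,1,0,-1],[0,0,2,0,-1]]]'| grep -E "pos|ft"; python3 -m crank '[[[0,0,1,0,-1],[0,0,2,0,-1]]]'| grep -E "pos|ft"; python3 -m crank '[[[0,0,1,0,-1],[0,0,2,0,-1]]]'| grep -E "time|pos|ft"
```

```text
ee_pos: [0.6222, 0.2142, -0.0321]
ft_force: [-0.1, -0.6, -0.4]
ee_pos: [0.6222, 0.2142, -0.0341]
ft_force: [0.2, 0.3, 0.8]
time: 11.85
ee_pos: [0.6222, 0.2143, -0.0351]
ft_force: [-7.5, -3.8, 17.6]
```

Contact with the table is at a reported z of about −0.0345: the reported height is about 34.5 mm too low (true z = ee_z + 0.0345), which matches the image offset. The tray push is repeated at the true height.

```bash
python3 -m crank '[[[0,0,-20,0,-1],[0,0,-40,0,-1],[0,0,-47,0,-1],[-15,0,-47,0,-1],[-30,0,-47,0,-1],[-36,0,-47,0,-1],[-40,0,-47,0,-1],[-44,0,-47,0,-1],[-48,0,-47,0,-1],[-54,0,-47,0,-1],[-60,0,-47,0,-1]]]'
python3 -m crank '[[[-6,0,0,0,-1],[-12,0,0,0,-1],[-18,0,0,0,-1],[-24,0,0,0,-1],[-30,0,0,0,-1],[-36,0,0,0,-1],[-42,0,0,0,-1],[-48,0,0,0,-1],[-54,0,0,0,-1],[-60,0,0,0,-1],[-66,0,0,0,-1],[-70,0,0,0,-1],[-72,0,0,0,-1]]]'
python3 -m crank '[[[-1,0,0,0,-1],[-2,0,0,0,-1]]]' | grep -E "pos|ft";python3 -m crank '[[[-1,0,0,0,-1],[-2,0,0,0,-1]]]' | grep -E "pos|ft"
```

```text
time: 12.95
ee_pos: [0.6091, 0.1559, 0.0107]
eef_rot: [0.778, 0.628, -0.0, -0.0]
ft_force: [0.7, 3.0, -2.7]
width: 0.0003
grip_force: 1.8
time: 14.25
ee_pos: [0.5943, 0.0844, 0.011]
eef_rot: [0.779, 0.627, 0.0, 0.0]
ft_force: [-0.7, 3.0, -0.7]
width: 0.0001
grip_force: 1.5
ee_pos: [0.594, 0.0833, 0.011]
ft_force: [0.0, 3.2, 0.3]
ee_pos: [0.5936, 0.0814, 0.011]
ft_force: [-0.2, 2.0, 0.2]
```

```bash
python3 -m crank '[[[-2,0,0,0,-1],[-4,0,0,0,-1]]]' | grep -E "pos|ft";python3 -m crank '[[[-1,0,0,0,-1],[-2,0,0,0,-1]]]' | grep -E "pos|ft";python3 -m crank '[[[-1,0,0,0,-1],[-2,0,0,0,-1]]]' | grep -E "pos|ft"
```

```text
ee_pos: [0.5927, 0.0773, 0.011]
ft_force: [-0.6, 3.2, -0.8]
ee_pos: [0.5922, 0.0752, 0.011]
ft_force: [0.6, 2.2, -0.8]
ee_pos: [0.5921, 0.0747, 0.0111]
ft_force: [2.2, 8.9, -2.5]
```

```bash
python3 -m crank '[[[-1,0,0,0,-1],[-1,0,0,0,-1]]]' | grep -E "pos|ft"
python3 -m crank '[[[15,0,0,0,-1],[45,0,-10,0,-1],[70,0,-50,0,-1],[80,0,-100,0,-1],[80,0,-150,0,-1],[80,0,-200,0,-1],[80,0,-240,0,-0.4],[80,0,-260,0,-0.4],[80,0,-260,0,-0.4]]]' | grep -E "time|pos|ft|wid"
python3 snap.py h1
python3 - <<'E'
from h import *
import cv2
c,t,s=pickle.load(open("h1.pkl","rb"));c0=pickle.load(open("scene0.pkl","rb"))
a=cv2.resize(np.ascontiguousarray(t["image"][130:235,195:350,::-1]),None,fx=3.6,fy=3.6,interpolation=cv2.INTER_CUBIC)
b=cv2.resize(np.ascontiguousarray(c["image"][130:272,170:312,::-1]),None,fx=378/142,fy=378/142,interpolation=cv2.INTER_CUBIC)
o=np.hstack([b,a[:378]])[:,:800]; cv2.imwrite("pics/h1.png",o)
# platen-side check: cake colour centroid in scene
g=c["image"].astype(int); m=(g[:,:,1]>g[:,:,2]+15)&(g[:,:,1]>=g[:,:,0]-5)&(g[:,:,1]>90); m[:150]=0;m[:,:180]=0;m[270:]=0;m[:,310:]=0
print("cake px",np.argwhere(m).mean(0)[::-1],m.sum())
E
```

```text
ee_pos: [0.5921, 0.0747, 0.0111]
ft_force: [4.0, 9.4, -3.4]
time: 16.35
ee_pos: [0.6099, 0.1506, 0.2746]
ft_force: [-0.1, 0.8, 0.6]
width: 0.0167
cake px [240.72413793 161.34482759] 29
```

```bash
python3 -m crank '[[[-45,3,0,0,0.3],[-90,6,0,0,0.3],[-135,9,0,0,0.3],[-180,12,0,0,0.3],[-225,15,0,0,0.3],[-265,18,20,0,0.3],[-287,19,50,0,0.3],[-287,19,60,0,0.3],[-287,19,60,0,0.3]]]' | grep -E "time|pos|ft|wid"
python3 snap.py h2
python3 - <<'E'
from h import *
import cv2
c,t,s=pickle.load(open("h2.pkl","rb")); p=s["ee_pos"]+[0,0,.0345]
print(p); k=7; u,v=195,170
a=cv2.resize(np.ascontiguousarray(c["image"][v-50:v+35,u-45:u+65,::-1]),None,fx=k,fy=k,interpolation=cv2.INTER_CUBIC)
a=cv2.convertScaleAbs(a,alpha=1.5,beta=20)
q=R.from_quat(s["eef_rot"])
for w,col in [(p,(0,0,255)),(p+q.apply([0,.028,0]),(0,255,0)),(p+q.apply([0,-.028,0]),(255,0,0)),([.5682,-.1338,.235],(255,255,0))]:
    z=((proj(c,w)[0]-[u-45,v-50])*k).astype(int); cv2.circle(a,tuple(map(int,z)),4,col,-1)
cv2.imwrite("pics/h2.png",a); print(a.shape)
E
```

```text
time: 17.35
ee_pos: [0.5647, -0.1333, 0.2082]
ft_force: [0.9, 1.0, 0.3]
width: 0.0566
[ 0.56647443 -0.13226899  0.24528184]
(595, 770, 3)
```

View pics/h2.png

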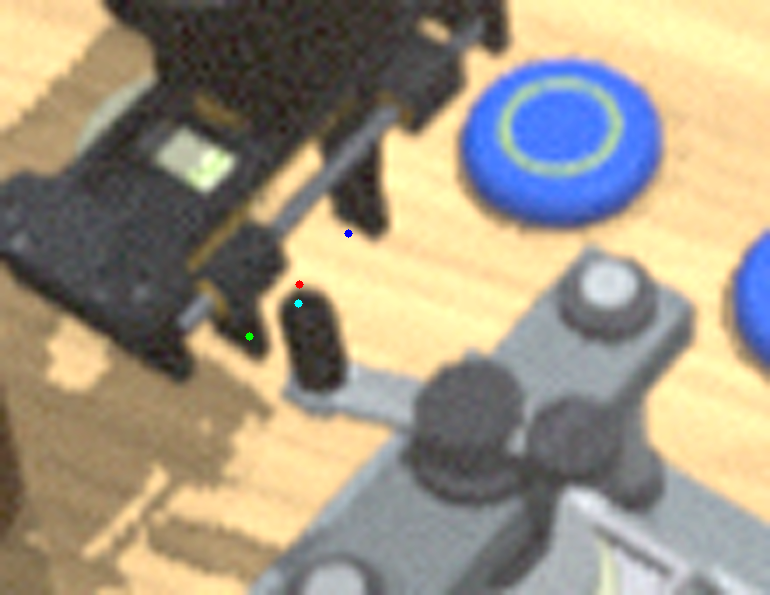

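The picture shows the open fingers (near tip ~(258,345), far ~(368,230)) astride the knob top (~(303,302)) and just above it, so the height correction holds. Going down and gripping.

```bash
python3 -m crank '[[[-3,2,10,0,0.3],[-3,2,25,0,0.3],[-3,2,40,0,0.3],[-3,2,47,0,0.3],[-3,2,47,0,0.3],[-3,2,47,0,0.3]]]' 20 | grep -E "time|pos|ft|wid"
python3 -m crank '[[[0,0,0,0,-1],[0,0,0,0,-1],[0,0,0,0,-1],[0,0,0,0,-1],[0,0,0,0,-1],[0,0,0,0,-1],[0,0,0,0,-1],[0,0,0,0,-1]]]' 25
```

```text
time: 18.05
ee_pos: [0.5676, -0.1372, 0.164]
ft_force: [0.5, 0.2, 0.5]
width: 0.0566
time: 18.85
ee_pos: [0.5674, -0.1371, 0.164]
eef_rot: [0.778, 0.628, 0.0, -0.0]
ft_force: [-0.5, 0.5, 1.1]
width: 0.0215
grip_force: 25.0
```

```bash
cat > tab.py <<'E'
import numpy as np,sys
# rows per 15 deg call, from th (deg, winding angle a from start), crank press angle 288.8-a
a0,a1=float(sys.argv[1]),float(sys.argv[2])
f=lambda a:60*np.array([np.sin(np.radians(288.8-a)),np.cos(np.radians(288.8-a))])
for a in np.arange(a0,a1,15):
    print(int(a),[[*(f(a+d)-f(a)).round(1).tolist(),0,0,-1] for d in(7.5,15)])
E
cat > F.py <<'E'
from bench import r
import numpy as np
s=r.read_state(); w=-.2095; c,n=np.cos(w),np.sin(w)
p=np.array([[c,n],[-n,c]])@(s["ee_pos"][:2]-[.5611,-.0742])*1e3-[0,-3.4]; F=np.array([[c,n],[-n,c]])@s["ft_force"][:2]
th=np.arctan2(p[1],p[0]); print("a=%.1f rad=%.1f Ftan(resist)=%.1f Frad=%.1f Fz=%.1f w=%.4f t=%.2f"%((288.8-np.degrees(th))%360,np.hypot(*p),-F@[np.sin(th),-np.cos(th)],F@[np.cos(th),np.sin(th)],s["ft_force"][2],s["width"],s["time"]))
E
python3 F.py; python3 tab.py 0 360
```

```text
a=0.1 rad=60.0 Ftan(resist)=-0.4 Frad=-0.6 Fz=1.1 w=0.0215 t=18.85
0 [[-2.0, -7.6, 0, 0, -1], [-3.1, -15.4, 0, 0, -1]]
15 [[-0.0, -7.8, 0, 0, -1], [1.0, -15.6, 0, 0, -1]]
30 [[2.0, -7.6, 0, 0, -1], [5.0, -14.8, 0, 0, -1]]
45 [[3.9, -6.8, 0, 0, -1], [8.7, -13.0, 0, 0, -1]]
60 [[5.5, -5.6, 0, 0, -1], [11.8, -10.3, 0, 0, -1]]
75 [[6.8, -3.9, 0, 0, -1], [14.0, -6.9, 0, 0, -1]]
90 [[7.6, -2.0, 0, 0, -1], [15.4, -3.1, 0, 0, -1]]
105 [[7.8, -0.0, 0, 0, -1], [15.6, 1.0, 0, 0, -1]]
120 [[7.6, 2.0, 0, 0, -1], [14.8, 5.0, 0, 0, -1]]
135 [[6.8, 3.9, 0, 0, -1], [13.0, 8.7, 0, 0, -1]]
150 [[5.6, 5.5, 0, 0, -1], [10.3, 11.8, 0, 0, -1]]
165 [[3.9, 6.8, 0, 0, -1], [6.9, 14.0, 0, 0, -1]]
180 [[2.0, 7.6, 0, 0, -1], [3.1, 15.4, 0, 0, -1]]
195 [[0.0, 7.8, 0, 0, -1], [-1.0, 15.6, 0, 0, -1]]
210 [[-2.0, 7.6, 0, 0, -1], [-5.0, 14.8, 0, 0, -1]]
225 [[-3.9, 6.8, 0, 0, -1], [-8.7, 13.0, 0, 0, -1]]
240 [[-5.5, 5.6, 0, 0, -1], [-11.8, 10.3, 0, 0, -1]]
255 [[-6.8, 3.9, 0, 0, -1], [-14.0, 6.9, 0, 0, -1]]
270 [[-7.6, 2.0, 0, 0, -1], [-15.4, 3.1, 0, 0, -1]]
285 [[-7.8, 0.0, 0, 0, -1], [-15.6, -1.0, 0, 0, -1]]
300 [[-7.6, -2.0, 0, 0, -1], [-14.8, -5.0, 0, 0, -1]]
315 [[-6.8, -3.9, 0, 0, -1], [-13.0, -8.7, 0, 0, -1]]
330 [[-5.6, -5.5, 0, 0, -1], [-10.3, -11.8, 0, 0, -1]]
345 [[-3.9, -6.8, 0, 0, -1], [-6.9, -14.0, 0, 0, -1]]
```

```bash
alias q=true
python3 -m crank '[[[-2.0,-7.6,0,0,-1],[-3.1,-15.4,0,0,-1]]]' >/dev/null; python3 F.py
python3 -m crank '[[[0,-7.8,0,0,-1],[1,-15.6,0,0,-1]]]' >/dev/null; python3 F.py
python3 -m crank '[[[2,-7.6,0,0,-1],[5,-14.8,0,0,-1]]]' >/dev/null; python3 F.py
python3 -m crank '[[[3.9,-6.8,0,0,-1],[8.7,-13,0,0,-1]]]' >/dev/null; python3 F.py
```

```text
a=14.0 rad=60.2 Ftan(resist)=6.7 Frad=0.2 Fz=-3.0 w=0.0211 t=19.05
a=29.2 rad=60.2 Ftan(resist)=7.5 Frad=-0.5 Fz=-3.0 w=0.0216 t=19.25
a=44.1 rad=60.3 Ftan(resist)=5.7 Frad=-1.8 Fz=-2.6 w=0.0211 t=19.45
a=58.8 rad=60.3 Ftan(resist)=6.9 Frad=-0.7 Fz=-3.4 w=0.0214 t=19.65
```

```bash
python3 -m crank '[[[5.5,-5.6,0,0,-1],[11.8,-10.3,0,0,-1]]]' >/dev/null; python3 F.py
python3 -m crank '[[[6.8,-3.9,0,0,-1],[14,-6.9,0,0,-1]]]' >/dev/null; python3 F.py
python3 -m crank '[[[7.6,-2,0,0,-1],[15.4,-3.1,0,0,-1]]]' >/dev/null; python3 F.py
python3 -m crank '[[[7.8,0,0,0,-1],[15.6,1,0,0,-1]]]' >/dev/null; python3 F.py
python3 -m crank '[[[7.6,2,0,0,-1],[14.8,5,0,0,-1]]]' >/dev/null; python3 F.py
python3 -m crank '[[[6.8,3.9,0,0,-1],[13,8.7,0,0,-1]]]' >/dev/null; python3 F.py
```

```text
a=73.6 rad=60.3 Ftan(resist)=6.7 Frad=-0.5 Fz=-1.8 w=0.0217 t=19.85
a=88.4 rad=60.3 Ftan(resist)=6.1 Frad=0.9 Fz=-0.3 w=0.0209 t=20.05
a=103.4 rad=60.3 Ftan(resist)=6.2 Frad=1.7 Fz=2.0 w=0.0215 t=20.25
a=118.6 rad=60.3 Ftan(resist)=6.3 Frad=4.3 Fz=5.2 w=0.0212 t=20.45
a=133.9 rad=60.2 Ftan(resist)=6.1 Frad=3.7 Fz=5.0 w=0.0216 t=20.65
a=149.3 rad=60.2 Ftan(resist)=5.1 Frad=2.2 Fz=5.5 w=0.0211 t=20.85
```

```bash
python3 -m crank '[[[5.6,5.5,0,0,-1],[10.3,11.8,0,0,-1]]]' >/dev/null; python3 F.py
python3 -m crank '[[[3.9,6.8,0,0,-1],[6.9,14,0,0,-1]]]' >/dev/null; python3 F.py
python3 -m crank '[[[2,7.6,0,0,-1],[3.1,15.4,0,0,-1]]]' >/dev/null; python3 F.py
python3 -m crank '[[[0,7.8,0,0,-1],[-1,15.6,0,0,-1]]]' >/dev/null; python3 F.py
python3 -m crank '[[[-2,7.6,0,0,-1],[-5,14.8,0,0,-1]]]' >/dev/null; python3 F.py
```

```text
a=164.5 rad=60.1 Ftan(resist)=6.4 Frad=1.2 Fz=5.5 w=0.0211 t=21.05
a=179.6 rad=60.0 Ftan(resist)=5.8 Frad=-0.0 Fz=5.0 w=0.0207 t=21.25
a=194.7 rad=59.9 Ftan(resist)=6.4 Frad=-1.2 Fz=5.1 w=0.0211 t=21.45
a=209.7 rad=59.9 Ftan(resist)=6.5 Frad=-3.1 Fz=5.4 w=0.0215 t=21.65
a=224.7 rad=59.8 Ftan(resist)=5.4 Frad=-3.7 Fz=5.4 w=0.0215 t=21.85
```

```bash
python3 -m crank '[[[-3.9,6.8,0,0,-1],[-8.7,13,0,0,-1]]]' >/dev/null; python3 F.py
python3 -m crank '[[[-5.5,5.6,0,0,-1],[-11.8,10.3,0,0,-1]]]' >/dev/null; python3 F.py
python3 -m crank '[[[-6.8,3.9,0,0,-1],[-14,6.9,0,0,-1]]]' >/dev/null; python3 F.py
python3 -m crank '[[[-7.6,2,0,0,-1],[-15.4,3.1,0,0,-1]]]' >/dev/null; python3 F.py
python3 -m crank '[[[-7.8,0,0,0,-1],[-15.6,-1,0,0,-1]]]' >/dev/null; python3 F.py
```

```text
a=239.5 rad=59.7 Ftan(resist)=6.9 Frad=-4.4 Fz=5.2 w=0.0211 t=22.05
a=253.7 rad=59.7 Ftan(resist)=9.5 Frad=-5.8 Fz=6.9 w=0.0213 t=22.25
a=267.6 rad=59.7 Ftan(resist)=10.6 Frad=-6.4 Fz=6.2 w=0.0215 t=22.45
a=282.0 rad=59.7 Ftan(resist)=10.2 Frad=-4.0 Fz=4.0 w=0.0214 t=22.65
a=296.6 rad=59.7 Ftan(resist)=9.9 Frad=0.2 Fz=0.6 w=0.0216 t=22.85
```

Contact felt between a≈240° and 253° (resistance 6.3 → ~10 N and staying there), estimated at 246°. The target is about 425° measured.

```bash
python3 -m crank '[[[-7.6,-2,0,0,-1],[-14.8,-5,0,0,-1]]]' >/dev/null; python3 F.py
python3 -m crank '[[[-6.8,-3.9,0,0,-1],[-13,-8.7,0,0,-1]]]' >/dev/null; python3 F.py
python3 -m crank '[[[-5.6,-5.5,0,0,-1],[-10.3,-11.8,0,0,-1]]]' >/dev/null; python3 F.py
python3 -m crank '[[[-3.9,-6.8,0,0,-1],[-6.9,-14,0,0,-1]]]' >/dev/null; python3 F.py
python3 -m crank '[[[-2,-7.6,0,0,-1],[-3.1,-15.4,0,0,-1]]]' >/dev/null; python3 F.py
python3 -m crank '[[[0,-7.8,0,0,-1],[1,-15.6,0,0,-1]]]' >/dev/null; python3 F.py
```

```text
a=311.8 rad=59.8 Ftan(resist)=10.5 Frad=1.4 Fz=-2.2 w=0.0213 t=23.05
a=327.3 rad=59.9 Ftan(resist)=10.9 Frad=3.4 Fz=-4.4 w=0.0213 t=23.25
a=342.8 rad=60.0 Ftan(resist)=9.8 Frad=2.0 Fz=-4.8 w=0.0218 t=23.45
a=358.2 rad=60.1 Ftan(resist)=10.4 Frad=1.4 Fz=-5.2 w=0.0213 t=23.65
a=13.4 rad=60.1 Ftan(resist)=10.9 Frad=-0.1 Fz=-5.9 w=0.0210 t=23.85
a=28.4 rad=60.2 Ftan(resist)=10.5 Frad=-1.1 Fz=-6.7 w=0.0212 t=24.05
```

```bash
python3 -m crank '[[[2,-7.6,0,0,-1],[5,-14.8,0,0,-1]]]' >/dev/null; python3 F.py
python3 -m crank '[[[3.9,-6.8,0,0,-1],[8.7,-13,0,0,-1]]]' >/dev/null; python3 F.py
python3 -m crank '[[[1.8,-2,0,0,-1],[3.6,-3.9,0,0,-1],[3.6,-3.9,0,0,-1]]]' >/dev/null; python3 F.py
```

```text
a=43.2 rad=60.3 Ftan(resist)=11.5 Frad=-2.1 Fz=-6.7 w=0.0212 t=24.25
a=57.9 rad=60.3 Ftan(resist)=11.3 Frad=-1.4 Fz=-5.8 w=0.0213 t=24.45
a=63.1 rad=60.3 Ftan(resist)=8.6 Frad=-1.5 Fz=-3.8 w=0.0208 t=24.75
```

```bash
python3 -m crank '[[[1.5,-1.5,0,0,-1],[1.5,-1.5,0,0,-1]]]' >/dev/null; python3 F.py
python3 -m crank '[[[0,0,0,0,-0.3],[0,0,0,0,-0.1],[0,0,0,0,0.1],[0,0,0,0,0.2],[0,0,0,0,0.2],[0,0,0,0,0.2],[0,0,0,0,0.2],[0,0,0,0,0.2]]]'; python3 F.py
python3 -m crank '[[[0,0,-20,0,0.2],[0,0,-50,0,0.2],[0,0,-90,0,0.2],[0,0,-120,0,0.2],[45,0,-120,0,0.2],[90,0,-120,0,0.2],[135,0,-120,0,0.2],[180,0,-120,0,0.2],[225,0,-120,0,0.2],[270,0,-120,0,0.2],[270,0,-120,0,0.2],[270,0,-120,0,0.2]]]'
python3 snap.py z
python3 - <<'E'
from h import *
import cv2
c,t,s=pickle.load(open("z.pkl","rb"))
w=-.2095
for a in (415,425,435):
    th=w+np.radians(288.8-a); print(a,proj(c,[.5611+.06*np.cos(th),-.0742+.06*np.sin(th),.235]).round(1),proj(t,[.5611+.06*np.cos(th),-.0742+.06*np.sin(th),.235]).round(1))
for n,i,y0,y1,x0,x1 in(("s",c["image"],130,200,170,260),("t",t["image"],130,235,260,350)):
    m=(i.max(2)<30).astype(np.uint8)[y0:y1,x0:x1]; k,_,st,ce=cv2.connectedComponentsWithStats(m)
    print(n,[(st[j,4],(ce[j]+[x0,y0]).round(0).tolist(),st[j,:4].tolist()) for j in range(1,k) if st[j,4]>15])
E
```

```text
a=64.9 rad=60.3 Ftan(resist)=9.6 Frad=-0.8 Fz=-5.5 w=0.0217 t=24.95
time: 25.75
ee_pos: [0.5083, -0.1073, 0.1639]
eef_rot: [0.778, 0.628, 0.0, -0.0]
ft_force: [-0.4, -0.6, 0.2]
width: 0.0519
grip_force: 0.0
a=67.1 rad=60.0 Ftan(resist)=0.4 Frad=0.6 Fz=0.2 w=0.0519 t=25.75
time: 26.95
ee_pos: [0.5654, 0.1577, 0.2833]
eef_rot: [0.778, 0.629, -0.001, 0.0]
ft_force: [-0.3, -0.1, -0.2]
width: 0.0525
grip_force: 0.0
415 [[208.5 150.6]] [[312.1 188.7]]
425 [[212.5 149.8]] [[308.7 191.4]]
435 [[216.4 149.6]] [[304.9 193.4]]
s [(np.int32(28), [214.0, 157.0], [42, 22, 6, 11])]
t [(np.int32(81), [307.0, 193.0], [43, 58, 10, 11])]
```

No views are left, so I'll check numerically that the bystanders are unmoved and the plate is home, then hand in.

Run:
```python
from h import *
c,t,s=pickle.load(open("z.pkl","rb"));c0=pickle.load(open("scene0.pkl","rb"));t0=pickle.load(open("top0.pkl","rb"))
d=lambda a,b,x0,x1,y0,y1:round(float(np.abs(a["image"][y0:y1,x0:x1].astype(int)-b["image"][y0:y1,x0:x1]).mean()),1)
for n,(u,v,k) in dict(blue1=(183,131,20),blue2=(265,264,20),blue3=(322,276,20),loose=(380,246,20),tub=(393,166,30),scis=(172,235,24),brush=(118,240,30)).items(): print(n,d(t,t0,u-k,u+k,v-k,v+k))
for n,(u,v,k) in dict(blue1=(297,306,20),blue2=(230,140,16),blue3=(269,162,14),loose=(175,142,16),tub=(125,180,28),scis=(341,215,20),brush=(392,228,24)).items(): print("s",n,d(c,c0,u-k,u+k,v-k,v+k))
w=-.2095
for y in(.135,.235):
    p=[.5611-y*np.sin(w),-.0742+y*np.cos(w),.072]; z=proj(c,p)[0]; print(y,z.round(0),c["image"][int(z[1])-1:int(z[1])+2,int(z[0])-1:int(z[0])+2].mean((0,1)).round())
```

```text
blue1 39.4
blue2 8.2
blue3 12.2
loose 5.2
tub 3.3
scis 29.4
brush 9.8
s blue1 6.6
s blue2 15.8
s blue3 12.1
s loose 11.0
s tub 6.3
s scis 10.5
s brush 14.9
0.135 [259. 224.] [123. 128. 130.]
0.235 [289. 242.] [166. 138.  97.]
```

```bash
python3 -c "
from bench import r
print(r.close_job())"
```

```text
the job is handed in; nothing more can be done
None
```

The tray is home against its stop, and the crank is wound to about half a turn (±0.02) past the felt contact. The knob is released with the hand clear, and the job was handed in at about 27 s. I had no views left to look at the cake or the bystanders at the end; a picture comparison showed nothing clearly moved, but the arm and its shadow hid parts of it.

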